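# Straighten the row of soap bars on the drying board

## Robot

A 6-joint arm with a two-finger parallel gripper is mounted at the origin on the work surface. World frame = base frame: x ahead of the robot, y to its left, z up, the work surface at z = 0. Lengths are in m, angles in rad, forces in N, time in s.
With the tool pointing down it reaches from about 0.4 to 0.825 m from the base axis. Payload 7 kg.
Tool frame: the origin (TCP) lies on the centre line of the jaws, within the pads' length; the fingertips stand arm.tip_reach ahead of it and the grasp point (between the pads) lies 5 mm behind it (arm.tip_reach is the distance from the TCP to the fingertips, in m); z points along the fingers, y is the line along which they close (so a half turn about z gives the same grasp; the last joint's range is limited). The gripper opens to 88 mm and grips with 3 to 60 N. Pads are 19 mm wide; open, the fingers measure 130 mm over their backs; the gripper's body (78 mm by 193 mm) begins 47 mm behind the grasp point.
Start: joints at [1.392, 0.359, 0.012, 0, -1.224, -0.288], TCP at [0.304, 0.603, 0.241] pointing down, gripper open.
Joint ranges: [-3.07, 3.07], [-1.43, 2.12], [-1.02, 1.25], [-3.03, 1.67], [-3.05, -0], [-3.03, 3.03]. Speed limits (rad/s): [2.39, 2.39, 3.01, 3.14, 3.14, 3.14].

## Interface

Orientations are given as [roll, pitch, yaw] about the fixed x, y, z axes, in that order (R = Rz(yaw) Ry(pitch) Rx(roll)).
In Python, from station import status, optics, order, arm gives the robot as it stands. The module is installed in compiled form; this text tells all that it offers.
- The arm moves only by the shell command python3 -m jog 'ROWS' [FORCE]. ROWS is JSON, a list of rows, each a list of 3 entries, a list of its own where there are three numbers: the gripper command: -1 is shut, 1 is fully open, values between are in proportion, then the shift along the tool's x, y, z in mm, then the turn about the tool's z in rad. A call has 1 to 20 rows; each row is the pose to reach, as a shift and turn from the pose commanded when the call began, along the tool's axes at that moment; what a row does not reach only later rows make up. A row lasts 1/8 s, in which the tool goes at most 62.5 mm and 10.7 degrees, less where a joint would pass 70% of its speed; a pose out of reach is approached as far as the arm can. A call with a gripper value outside its range is refused whole. The fingers move at their own pace and stop on an object; FORCE is the grip in N (left out, the last holds). Time passes only in rows, so rows that repeat a pose let the fingers close. It gives the time, the measured TCP pose, the force, the opening and the grip force at its end, in the units of the state.
- status.get_state(): the state, without advancing time (a new reading comes with each control period).
- optics.grab_frame(name): name is "scene" or "top" or "wrist"; returns a dict with "color" (400x640x3 uint8, red, green, blue), "mtx" (3x3 intrinsics, pixels), "cam_to_world" (4x4, takes a point from camera to world coordinates). Camera axes: x right, y down, z forward; pixel columns grow to the right and rows downward; lengths in m; the calibration is good to about 2 mm. A picture is of the moment at which its call begins. There is no depth.
- order.job_done(): hands the job in; it is judged then, once.
The state is a dict: "t": time; "q": joint angles; "qd": joint speeds; "joint_efforts": joint torques, N m; "eef_pos": TCP position; "ee_rot": TCP orientation; "force": force on the tool from outside, world axes, zero at the start; "moment": the same for the moment, N m; "width": finger opening in m; "gripper_force": force on a finger pad.
Only numpy, scipy, OpenCV 4.12 (cv2) and the standard library are available. Lean on these libraries where they do the work, as an engineer would, in place of code of your own. Each camera call takes 0.05 s, during which the arm holds its last target. There are 200 camera calls.

## Task

On the wooden drying board, four soap bars should lie in one straight, evenly spaced row; the two at the ends are right, the other two have slipped out, one to either side. Slide those two across the board, without lifting them, into the empty stretch between the end bars, so that all four lie parallel in line with equal gaps; either bar may take either place. Leave the two end bars where they are.

Things in the scene. Friction and masses are not known exactly. Their poses are not given: they have to be found in the camera images.
- stray_a: Cream soap bar, 70 x 46 x 28 mm (x, y, z), 0.09 kg. Origin: centre of its underside; x along its length, z up. Loose, flat on a fixed 12 mm thick board (underside 12 mm above the table), to slide with ordinary friction. It lies 80 to 95 mm off the row's line, on the robot's side or the far side, opposite the empty stretch, turned up to 23 degrees; the other stray is on the other side.
- stray_b: Cream soap bar, 70 x 46 x 28 mm (x, y, z), 0.09 kg. Origin: centre of its underside; x along its length, z up. Loose, flat on a fixed 12 mm thick board (underside 12 mm above the table), to slide with ordinary friction. It lies 80 to 95 mm off the row's line, on the robot's side or the far side, opposite the empty stretch, turned up to 23 degrees; the other stray is on the other side.
- end_left: Cream soap bar, 70 x 46 x 28 mm (x, y, z), 0.09 kg. Origin: centre of its underside; x along its length, z up. Loose, on the same board (310 x 480 mm, rimless, at any slight turn). Left (+y) end of the row, which runs along its y axis, long sides facing; the parallel right end bar is 300 mm away in its -y direction. Evenly spaced, the four centres are 100 mm apart, with 54 mm gaps.
- end_right: Cream soap bar, 70 x 46 x 28 mm (x, y, z), 0.09 kg. Origin: centre of its underside; x along its length, z up. Loose. Right (-y) end of the row, which runs from it in its +y direction. A tin (60 mm wide, 23 mm tall) and a jar (50 mm tall) stand on the board's outer corners, and two 120 mm candles to the right (-y) of the board, all clear of the work.
Things that resemble listed ones, but are neither listed nor needed, are in the scene too. What is shaped like the stray_b but green, purple or turquoise is not meant.

How it is judged:
By the outcome, as a careful person would: the job done as asked, in the order asked, and still so for the second after the job is handed in, with the robot touching nothing.
It also fails if it takes over 42 s, if anything falls off the work surface, if the arm or the gripper's body presses on something with over 40 N, if the wrist force passes 120 N, or if a joint passes its speed limit or range.

## Working session

There is one attempt and no reset: what is moved stays moved. The work goes in short steps, Python scripts to look and compute and a shell command to move; the robot and the scene stay as the last step left them, time stands still between calls to the robot, and variables do not carry over. Pictures are saved under pics/ and viewed, at most 10 in all, crops included, and the job is handed in when it is done.

```bash
mkdir -p pics; python3 - <<'E'
from station import status, optics, arm
import cv2
print(status.get_state(), arm.tip_reach)
for n in ["top","scene"]:
    f=optics.grab_frame(n); cv2.imwrite(f"pics/{n}0.png",f["color"][:,:,::-1]); print(f["mtx"],f["cam_to_world"])
E
```

```text
{'t': 0.0, 'q': array([ 1.39209375e+00,  3.59379355e-01,  1.10693239e-02, -3.40584772e-04,
       -1.22409555e+00, -2.88110635e-01]), 'qd': array([-9.01318960e-04, -1.34034011e-03, -8.99423876e-04, -7.09576325e-04,
       -5.90874360e-04,  2.61783207e-05]), 'joint_efforts': array([-1.87743390e-03, -5.82716596e+01,  2.93065274e+01,  6.99745461e+00,
        6.86368949e-03, -1.67727899e-04]), 'eef_pos': array([0.30358934, 0.60236039, 0.23963381]), 'ee_rot': array([ 3.13995875e+00, -1.50322584e-04, -4.66929080e-01]), 'force': array([ 0.72874434, -0.12854821, -0.73009163]), 'moment': array([-0.04091496,  0.00711434, -0.03366769]), 'gripper_force': 0.0, 'width': 0.08757978772355017} 0.014
[[363.96177861   0.         319.3695908 ]
 [  0.         363.96177861 202.83266265]
 [  0.           0.           1.        ]] [[ 3.81756435e-02 -9.77192293e-01  2.08896727e-01  5.05627752e-01]
 [-9.99265749e-01 -3.80125255e-02  4.79694459e-03  1.82693789e-05]
 [ 3.25315485e-03 -2.08926470e-01 -9.77925941e-01  6.96746034e-01]
 [ 0.00000000e+00  0.00000000e+00  0.00000000e+00  1.00000000e+00]]
[[432.77929517   0.         319.29925375]
 [  0.         432.77929517 194.98482017]
 [  0.           0.           1.        ]] [[-0.51897107  0.56513119 -0.64132345  1.15599897]
 [ 0.85456196  0.32561913 -0.40459368  0.34608528]
 [-0.01982132 -0.75802304 -0.65192652  0.5730952 ]
 [ 0.          0.          0.          1.        ]]
```

View pics/top0.png

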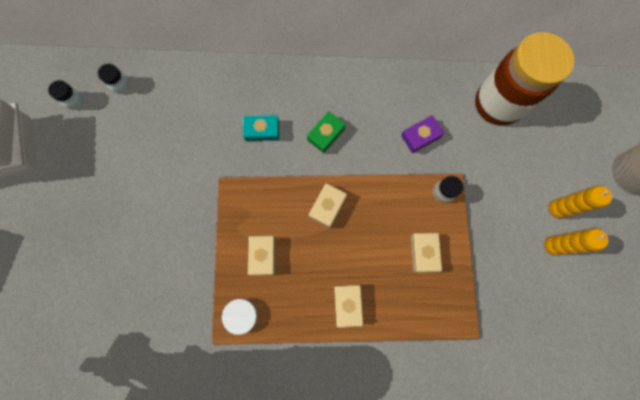

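View pics/scene0.png

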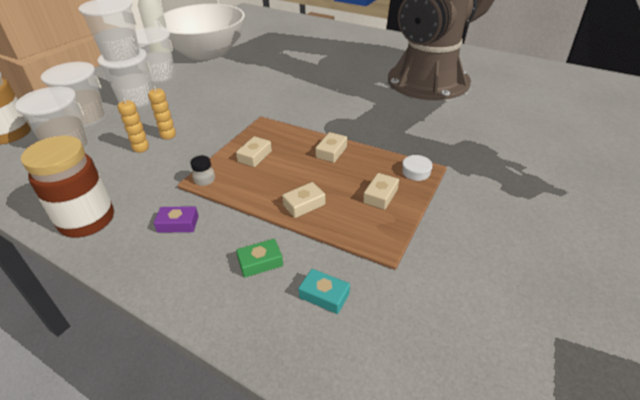

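The top view shows the end bars at (261,255) and (427,253), the far stray at (327,205) and the near stray at (349,306). The far stray goes to the left slot and the near stray to the right. The scene view agrees, with the four cream bars on the board and the candles well to the right.

```bash
cat > h.py <<'E'
import cv2, numpy as np
from station import optics, status
def plane(f,px,z):
    K,T=f["mtx"],f["cam_to_world"]
    px=np.atleast_2d(px).astype(float)
    d=np.c_[(px-K[:2,2])/[K[0,0],K[1,1]],np.ones(len(px))]@T[:3,:3].T
    return T[:3,3]+d*((z-T[2,3])/d[:,2])[:,None]
def bars(name,save=None,z=0.040,amin=300):
    """cream top faces: centre (world), yaw of the long axis, side lengths"""
    f=optics.grab_frame(name); c=f["color"]
    if save: cv2.imwrite(save,c[:,:,::-1])
    h=cv2.cvtColor(c,cv2.COLOR_RGB2HSV)
    m=cv2.inRange(h,(14,35,165),(32,150,255))
    m=cv2.morphologyEx(m,cv2.MORPH_OPEN,np.ones((3,3)))
    out=[]
    for k in cv2.findContours(m,cv2.RETR_EXTERNAL,cv2.CHAIN_APPROX_NONE)[0]:
        if cv2.contourArea(k)<amin: continue
        p=plane(f,k[:,0,:],z)[:,:2]*1000
        (cx,cy),(w,hh),a=cv2.minAreaRect(p.astype(np.float32))
        yaw=a if w>hh else a+90
        yaw=(yaw+90)%180-90
        out.append((cx,cy,yaw,max(w,hh),min(w,hh)))
        print(name,"px",k[:,0,:].mean(0).round(),"xy mm",np.round([cx,cy],1),"yaw",round(yaw,1),"size",np.round(out[-1][3:],1))
    return out
E
python3 -c "
from h import *
bars('top');bars('scene')"
```

```text
top px [348. 306.] xy mm [464.9 -53.1] yaw 5.4 size [70. 46.]
top px [260. 255.] xy mm [547.2 106.7] yaw 3.7 size [69.4 44.8]
top px [426. 252.] xy mm [ 563.6 -191.7] yaw 2.7 size [68.  48.7]
top px [326. 204.] xy mm [644.2 -10.2] yaw -26.1 size [70.1 46. ]
scene px [304. 199.] xy mm [654.4  -4.1] yaw -25.8 size [79.8 71. ]
scene px [383. 189.] xy mm [557.  109.7] yaw 4.1 size [92.2 54.1]
scene px [255. 150.] xy mm [ 573.6 -182.9] yaw 2.3 size [92.7 71.9]
scene px [333. 146.] xy mm [478.5 -46. ] yaw 8.0 size [100.1  60. ]
scene px [ 53. 153.] xy mm [ 804.1 -555.6] yaw 67.6 size [164.3 122.6]
scene px [134. 125.] xy mm [ 624.2 -507.6] yaw 60.1 size [258.5  39.6]
scene px [163. 112.] xy mm [ 547.4 -491.1] yaw 55.8 size [263.8  37.9]
scene px [46. 38.] xy mm [  333.9 -1272.2] yaw 60.7 size [993.  321.5]
```

```bash
cat >> h.py <<'E'
def rel(x,y,z,yawdeg,cur=None):
    """row shift (mm) and turn from the current tool pose to a target (mm, deg)"""
    s=status.get_state(); p=s["eef_pos"]*1000; w=s["ee_rot"][2]
    c,sn=np.cos(w),np.sin(w); dx,dy,dz=np.array([x,y,z])-p
    t=-(np.radians(yawdeg)-w); t=(t+np.pi/2)%np.pi-np.pi/2
    print("pose",p.round(1),"yaw",round(np.degrees(w),1),"t",round(s["t"],2),"F",s["force"].round(1),"-> shift",np.round([dx*c+dy*sn,dx*sn-dy*c,-dz],1),"turn",round(t,3))
E
python3 -c "
from h import *
rel(644,-10,180,-26)"
```

```text
pose [303.7 602.5 240. ] yaw -26.7 t 0.2 F [-0.4 -0.6 -1. ] -> shift [579.6 393.8  60. ] turn -0.013
```

```bash
python3 -m jog '[[1,[290,197,0],0],[1,[290,197,0],0],[1,[290,197,0],0],[1,[290,197,0],0],[1,[290,197,0],0],[1,[290,197,0],0],[1,[580,394,60],-0.01],[1,[580,394,60],-0.01],[1,[580,394,60],-0.01],[1,[580,394,60],-0.01],[1,[580,394,60],-0.01],[1,[580,394,60],-0.01],[1,[580,394,60],-0.01],[1,[580,394,60],-0.01],[0.6,[580,394,60],-0.01],[0.6,[580,394,60],-0.01]]' 15
python3 -c "
from h import *
rel(644,-10,31,-26); bars('wrist','pics/w1.png')"
```

```text
t: 2.2
eef_pos: [0.6443, -0.009, 0.1811]
ee_rot: [-3.141, -0.001, -0.455]
force: [0.0, 0.3, -0.6]
width: 0.0733
gripper_force: 0.0
pose [644.3  -9.  181.1] yaw -26.1 t 2.2 F [ 0.   0.3 -0.6] -> shift [1.000e-01 1.000e+00 1.501e+02] turn -0.002
wrist px [277. 308.] xy mm [535.  100.9] yaw 70.8 size [55.1 37.4]
wrist px [325. 181.] xy mm [644.8 -13.8] yaw -25.7 size [70.9 44.9]
wrist px [504. 182.] xy mm [ 567.9 -189.8] yaw 3.2 size [78.7 55.5]
wrist px [132. 112.] xy mm [796.1 119.2] yaw -26.1 size [23.2 21.8]
wrist px [245.  52.] xy mm [792.9  -6.3] yaw -31.4 size [22.7 21.8]
```

View pics/w1.png

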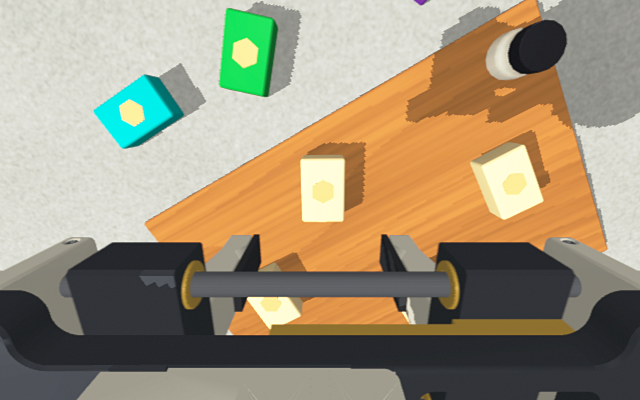

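The wrist view shows the far stray at about (323,188), centred between the fingers at columns 260 and 382. The grip will centre it.

```bash
python3 -m jog '[[0.6,[0,2,60],0],[0.6,[0,2,110],0],[0.6,[0,2,140],0],[0.6,[0,2,149],0],[0.6,[0,2,149],0],[-1,[0,2,149],0],[-1,[0,2,149],0],[-1,[0,2,149],0],[-1,[0,2,149],0],[-1,[0,2,149],0]]' 12
python3 -c "
from h import *
rel(552.7,7.2,32,3.1);bars('top')"
```

```text
t: 3.5
eef_pos: [0.644, -0.0118, 0.0325]
ee_rot: [-3.141, -0.001, -0.457]
force: [-1.2, 0.7, 6.2]
width: 0.0455
gripper_force: 12.0
pose [644.  -11.8  32.5] yaw -26.2 t 3.5 F [-1.2  0.7  6.2] -> shift [-90.3  23.2   0.5] turn -0.511
top px [348. 306.] xy mm [465.1 -53.4] yaw 5.2 size [73.5 49.8]
top px [260. 255.] xy mm [546.8 105.9] yaw 2.2 size [71.  48.8]
top px [427. 253.] xy mm [ 562.7 -191.4] yaw 2.2 size [69.6 53.6]
top px [628. 165.] xy mm [ 746.8 -574.6] yaw -8.2 size [80.1 48.4]
```

```bash
python3 -m jog '[[-1,[-15,4,0],-0.1],[-1,[-30,8,0],-0.2],[-1,[-45,12,0],-0.3],[-1,[-60,15,0],-0.4],[-1,[-75,19,0],-0.5],[-1,[-85,22,0],-0.51],[-1,[-90,23,0],-0.51],[-1,[-90,23,0],-0.51],[-1,[-90,23,0],-0.51]]'
python3 -c "
from h import *
rel(552.4,7.0,32,3.1)"
```

```text
t: 4.68
eef_pos: [0.5532, 0.0076, 0.0324]
ee_rot: [-3.141, -0.001, 0.052]
force: [-1.1, 1.7, 11.1]
width: 0.0458
gripper_force: 12.0
pose [553.2   7.6  32.4] yaw 3.0 t 4.67 F [-1.1  1.7 11.1] -> shift [-0.8  0.5  0.4] turn -0.003
```

```bash
python3 -m jog '[[0.5,[-1,0,0],0],[0.5,[-1,0,0],0],[0.5,[-1,0,0],0],[0.5,[-1,0,0],0],[0.5,[-1,0,-40],0],[0.5,[-1,0,-90],0],[0.5,[-61,-8,-140],0],[0.5,[-90,30,-150],0],[0.5,[-90,60,-150],0],[0.5,[-90,60,-150],0],[0.5,[-90,60,-150],0]]'
python3 -c "
from h import *
rel(465,-53.2,32,5.3);bars('top','pics/t2.png');bars('wrist','pics/w2.png')"
```

```text
t: 6.05
eef_pos: [0.4659, -0.0575, 0.1815]
ee_rot: [-3.142, 0.0, 0.052]
force: [-0.3, 0.9, -0.1]
width: 0.0658
gripper_force: 0.0
pose [465.9 -57.5 181.5] yaw 3.0 t 6.05 F [-0.3  0.9 -0.1] -> shift [ -0.7  -4.4 149.5] turn -0.04
top px [260. 255.] xy mm [547.1 106.8] yaw 3.7 size [71.5 44.8]
top px [314. 253.] xy mm [554.1   9.4] yaw 2.2 size [71.2 46.8]
top px [407. 261.] xy mm [ 552.3 -142.6] yaw -68.9 size [166.6  63.9]
wrist px [317. 191.] xy mm [464.7 -54.7] yaw 5.2 size [69.6 45.6]
wrist px [156. 100.] xy mm [546.4 104. ] yaw 3.2 size [69.  44.9]
wrist px [464.  99.] xy mm [ 562.8 -189.9] yaw 3.2 size [68.8 54.9]
wrist px [257.  99.] xy mm [552.8   7.3] yaw 3.3 size [69.6 45.1]
```

View pics/w2.png

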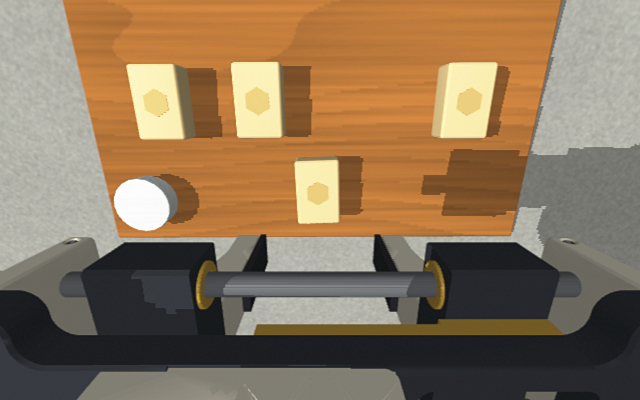

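The wrist view shows the left end at (156,103), the placed bar at (257,101), the right end at (470,101) and the near stray at (318,193). I'll measure the emblem centres, which the visible side faces don't bias.

```bash
cat >> h.py <<'E'
def emblems(name,save=None,rng=((15,80,180),(32,130,238)),amin=120,amax=1500):
    f=optics.grab_frame(name); c=f["color"]
    if save: cv2.imwrite(save,c[:,:,::-1])
    h=cv2.cvtColor(c,cv2.COLOR_RGB2HSV); m=cv2.inRange(h,*rng)
    m=cv2.morphologyEx(m,cv2.MORPH_OPEN,np.ones((3,3)))
    for k in cv2.findContours(m,cv2.RETR_EXTERNAL,cv2.CHAIN_APPROX_NONE)[0]:
        if amin<cv2.contourArea(k)<amax:
            M=cv2.moments(k); q=[M["m10"]/M["m00"],M["m01"]/M["m00"]]
            print(name,np.round(q,1),cv2.contourArea(k),(plane(f,q,0.040)[0,:2]*1000).round(1))
    return h
E
python3 -c "
from h import *
h=emblems('wrist')
for u,v in [(257,101),(257,75),(156,103),(470,101),(175,85),(445,110)]: print(u,v,h[v,u])"
```

```text
wrist [317.6 193. ] 313.5 [464.3 -55.3]
wrist [469.  101.4] 439.5 [ 563.2 -195.5]
wrist [439.6 100.6] 589.5 [ 562.5 -167.3]
257 101 [ 23 114 239]
257 75 [ 25  66 252]
156 103 [ 23 110 242]
470 101 [ 22 119 237]
175 85 [ 24  90 241]
445 110 [ 27  58 254]
```

```bash
python3 -c "
from h import *
h=emblems('wrist',rng=((15,98,200),(32,160,255)))"
```

```text
wrist [317.6 193.1] 357.5 [464.2 -55.2]
wrist [155.8 102.3] 463.0 [546.4 104.3]
wrist [469.2 101.4] 480.0 [ 563.3 -195.6]
wrist [257.1 100.6] 463.0 [553.1   7.2]
```

```bash
python3 -m jog '[[0.5,[-2,-2,60],-0.04],[0.5,[-2,-2,110],-0.04],[0.5,[-2,-2,140],-0.04],[0.5,[-2,-2,149],-0.04],[0.5,[-2,-2,149],-0.04],[-1,[-2,-2,149],-0.04],[-1,[-2,-2,149],-0.04],[-1,[-2,-2,149],-0.04],[-1,[-2,-2,149],-0.04],[-1,[-2,-2,149],-0.04]]' 12
python3 -c "
from h import *
rel(557.7,-95.6,32,3.2)"
```

```text
t: 7.5
eef_pos: [0.4644, -0.0555, 0.0335]
ee_rot: [-3.141, -0.002, 0.093]
force: [-1.2, 1.3, 7.1]
width: 0.046
gripper_force: 12.0
pose [464.4 -55.5  33.5] yaw 5.3 t 7.5 F [-1.2  1.3  7.1] -> shift [89.1 48.6  1.5] turn 0.038
```

```bash
python3 -m jog '[[-1,[15,8,0],0.01],[-1,[30,16,0],0.02],[-1,[45,24,0],0.03],[-1,[60,33,0],0.04],[-1,[75,41,0],0.04],[-1,[85,47,0],0.04],[-1,[89,49,0],0.04],[-1,[89,49,0],0.04],[-1,[89,49,0],0.04],[0.3,[89,49,0],0.04],[0.3,[89,49,0],0.04],[0.3,[89,49,0],0.04],[0.3,[89,49,-40],0.04],[0.3,[89,49,-90],0.04],[0.3,[40,20,-130],0.04],[0.3,[0,0,-150],0.04],[0.3,[0,0,-150],0.04],[0.3,[0,0,-150],0.04],[0.3,[0,0,-150],0.04]]'
python3 -c "
from h import *
emblems('wrist','pics/w3.png',rng=((15,98,200),(32,160,255)));bars('wrist');rel(553.1,7.2,32,3.2)"
```

```text
t: 9.88
eef_pos: [0.4642, -0.0558, 0.1818]
ee_rot: [3.141, 0.001, 0.053]
force: [-0.4, 0.6, 0.0]
width: 0.0568
gripper_force: 0.0
wrist [367.5  99.9] 462.0 [557.5 -97.2]
wrist [157.  100.4] 467.0 [546.5 104.4]
wrist [470.5  99.1] 480.0 [ 563.3 -195.7]
wrist [258.5  98.7] 464.0 [553.    7.2]
wrist px [157.  99.] xy mm [546.3 104. ] yaw 3.1 size [68.7 44.9]
wrist px [465.  97.] xy mm [ 563.1 -189.8] yaw 3.1 size [67.7 55. ]
wrist px [366.  98.] xy mm [557.6 -95.4] yaw 3.0 size [68.5 47.2]
wrist px [258.  97.] xy mm [553.2   7.3] yaw 3.3 size [68.6 45. ]
pose [464.1 -56.  181.6] yaw 3.0 t 9.97 F [ 0.1 -0.3 -0.1] -> shift [ 92.2 -58.4 149.6] turn -0.003
```

Spacing is about 97, 104 and 99 mm. I'll nudge the left bar 3 mm right and the right bar 1.5 mm left.

```bash
python3 -m jog '[[0.3,[50,-30,0],0],[0.3,[92,-58,0],0],[0.3,[92,-58,60],0],[0.3,[92,-58,110],0],[0.3,[92,-58,140],0],[0.3,[92,-58,149],0],[0.3,[92,-58,149],0],[-1,[92,-58,149],0],[-1,[92,-58,149],0],[-1,[92,-58,149],0],[-1,[92,-58,149],0]]' 12
python3 -c "
from h import *
rel(552.1,4.4,32,3.2)"
```

```text
t: 11.35
eef_pos: [0.5536, 0.0074, 0.0349]
ee_rot: [-3.141, -0.002, 0.054]
force: [-0.8, -0.5, 7.2]
width: 0.0459
gripper_force: 12.0
pose [553.6   7.4  34.9] yaw 3.1 t 11.35 F [-0.8 -0.5  7.2] -> shift [-1.6  2.9  2.9] turn -0.002
```

```bash
python3 -m jog '[[-1,[-1,1.5,0],0],[-1,[-1,3,0],0],[-1,[-1,3,0],0],[-1,[-1,3,0],0],[0.3,[-1,3,0],0],[0.3,[-1,3,0],0],[0.3,[-1,3,0],0],[0.3,[-1,3,-50],0],[0.3,[-1,55,-60],0],[0.3,[-2,105,-60],0],[0.3,[-2,105,-50],0],[0.3,[-2,105,-10],0],[0.3,[-2,105,0],0],[0.3,[-2,105,0],0],[-1,[-2,105,0],0],[-1,[-2,105,0],0],[-1,[-2,105,0],0],[-1,[-2,105,0],0]]' 12
python3 -c "
from h import *
rel(557.6,-95.6,32,3.2)"
```

```text
t: 13.6
eef_pos: [0.5571, -0.0975, 0.0347]
ee_rot: [-3.141, -0.002, 0.054]
force: [-0.6, 3.3, 6.8]
width: 0.0461
gripper_force: 12.0
pose [557.1 -97.5  34.7] yaw 3.1 t 13.6 F [-0.6  3.3  6.8] -> shift [ 0.6 -1.8  2.7] turn -0.002
```

```bash
python3 -m jog '[[-1,[0,-1,0],0],[-1,[0,-2,0],0],[-1,[0,-2,0],0],[-1,[0,-2,0],0],[0.3,[0,-2,0],0],[0.3,[0,-2,0],0],[0.3,[0,-2,0],0],[0.3,[0,-2,-50],0],[0.3,[0,-2,-100],0],[0.3,[-50,-22,-140],0],[0.3,[-90,-42,-150],0],[0.3,[-90,-42,-150],0],[0.3,[-90,-42,-150],0],[0.3,[-90,-42,-150],0]]'
python3 -c "
from h import *
emblems('wrist','pics/w4.png',rng=((15,98,200),(32,160,255)));bars('wrist');rel(553.1,7.2,32,3.2)"
```

```text
t: 15.35
eef_pos: [0.4646, -0.0608, 0.183]
ee_rot: [3.141, 0.001, 0.053]
force: [0.2, -0.3, 0.4]
width: 0.0565
gripper_force: 0.0
wrist [361.7 100.1] 458.5 [557.5 -96.7]
wrist [256.5  99.5] 458.0 [552.7   4.4]
wrist [152.7 100.7] 461.5 [546.4 104.3]
wrist [464.7  99.4] 475.5 [ 563.3 -195.7]
wrist px [360.  98.] xy mm [557.4 -95.2] yaw 3.0 size [68.  46.8]
wrist px [152.  99.] xy mm [546.5 104. ] yaw 3.2 size [69.  44.8]
wrist px [460.  97.] xy mm [ 562.8 -190. ] yaw 3.0 size [68.8 54.5]
wrist px [256.  98.] xy mm [552.6   4.5] yaw 3.2 size [69. 45.]
pose [464.4 -60.9 182.8] yaw 3.0 t 15.45 F [ 0.1 -0.2 -0.7] -> shift [ 92.2 -63.4 150.8] turn -0.003
```

View pics/w4.png

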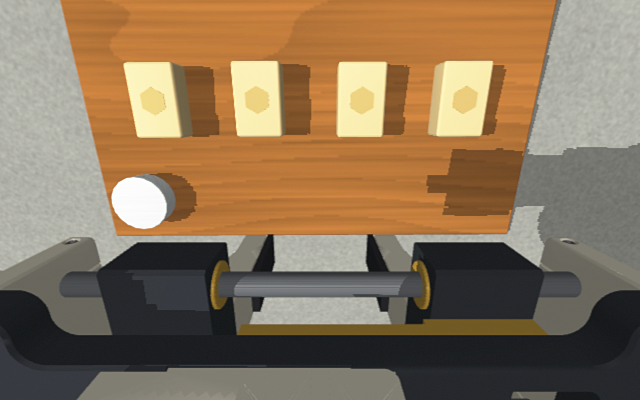

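The wrist view shows four parallel bars in line at (153,101), (257,100), (362,100) and (465,99). Spacing is about 100, 101 and 99 mm, and nothing is being touched.

```bash
python3 -c "
from station import order
print(order.job_done())"
```

```text
the job is handed in; nothing more can be done
None
```

I slid both stray bars into the row and handed the job in; by the wrist camera the four bars lie parallel and in line, about 100, 101 and 99 mm apart, with the end bars where they were.

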